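Stroke the tablet box's lids shut

ROBOT

A 6-joint arm with a two-finger parallel gripper is mounted at the origin on the work surface. World frame = base frame: x ahead of the robot, y to its left, z up, the work surface at z = 0. Lengths are in m, angles in rad, forces in N, time in s.
With the tool pointing down it reaches from about 0.275 to 0.75 m from the base axis. Payload 10.2 kg.
Tool frame: the origin (TCP) lies between the finger pads, 19 mm behind the fingertips; this is the grasp point; z points along the fingers, y is the line along which they close (so a half turn about z gives the same grasp; the last joint's range is limited). The gripper opens to 88 mm and grips with 3 to 60 N. Pads are 18 mm wide; open, the fingers measure 123 mm over their backs; the gripper's body (75 mm by 187 mm) begins 45 mm behind the grasp point.
Start: joints at [-1.363, 0.313, 1.498, -0, 1.331, -0.223], TCP at [0.219, -0.477, 0.257] pointing down, gripper open.
Joint ranges: [-2.94, 2.94], [-0.97, 2.17], [0.19, 2.56], [-1.23, 4.37], [0.02, 3.11], [-2.88, 2.88]. Speed limits (rad/s): [2.39, 2.39, 3.01, 3.14, 3.14, 3.14].

INTERFACE

Orientations are given as [roll, pitch, yaw] about the fixed x, y, z axes, in that order (R = Rz(yaw) Ry(pitch) Rx(roll)).
In Python, from station import ctrl gives the robot as it stands.
- The arm moves only by the tool play_rows, never from a script. Its argument "deltas" is a list of rows, each a list of 7 numbers: the closure, from -1 (fully open) to 1 (shut), then the shift along the tool's x, y, z in mm, then the turn, a rotation vector about the tool's x, y, z in degrees. In form: [[jaw, tx, ty, tz, ax, ay, az], ...]. A call has exactly 8 rows; each row shifts and turns the commanded pose from where the row before left it, along the tool's axes as they then stand; what a row does not reach is not made up. A row lasts 1/12 s, in which the tool goes at most 41.7 mm and 7.16 degrees, less where a joint would pass 70% of its speed; a pose out of reach is approached as far as the arm can. A call with a gripper value outside its range is refused whole. The fingers move at their own pace and stop on an object; the grip force is fixed at half the most. Time passes only in rows, so rows that do not move let the fingers close, or fill a call up. It gives the time, the measured TCP pose, the force, the opening and the grip force at its end, in the units of the state.
- ctrl.get_state(): the state, without advancing time (a new reading comes with each control period).
- ctrl.get_image(name): name is "side" or "top"; returns a dict with "img" (480x640x3 uint8, red, green, blue), "vfov" (degrees; the focal length in pixels is half the picture's height over the tangent of half this angle, whatever the lens; pixels are square), "cx", "cy" (the principal point, pixels), "cam_to_world" (4x4, takes a point from camera to world coordinates). Camera axes: x right, y down, z forward; pixel columns grow to the right and rows downward; lengths in m; the calibration is good to about 2 mm. A picture is of the moment at which its call begins. There is no depth.
- ctrl.job_done(): hands the job in; it is judged then, once.
Trained networks look in a picture, given as the dict that the camera call returned (one of the last four; its "shot" number tells which), for a name from the list of things; names that differ only in an ending like _2 or _b are one class to them, and where a whole thing is asked for, a point or a joint stands for the part that bears it (a point fixed in the world has none). Each returns a list of dicts, best first, with "conf" (0 to 1); they miss things now and then, are a little off and sometimes report something else, mostly with a low value. They report only what shows in the picture. A call takes as long as a camera call. They do not tell look-alikes from the thing itself.
- ctrl.find_in(picture, name): "xy" ([column, row] in pixels, amid what is visible of it).
The state is a dict: "t": time; "joints": joint angles; "qd": joint speeds; "joint_efforts": joint torques, N m; "tool_pos": TCP position; "orientation": TCP orientation; "ft_force": force on the tool from outside, world axes, zero at the start; "ft_torque": the same for the moment, N m; "gripper_width": opening from 0.0 (shut) to 1.0 (fully open); "grip_force": force on a finger pad.
Only numpy, scipy, OpenCV 4.12 (cv2) and the standard library are available. Lean on these libraries where they do the work, as an engineer would, in place of code of your own. Each camera call takes 0.05 s, during which the arm holds its last target. There are 200 camera calls.

TASK

The five flip lids of the long tablet box stand ajar. Run your fingertips lightly along the top of the row, in one stroke from the hinge side of the first lid towards the free edge of the last and without taking your hand away from the row in between, so that the lids fold fully shut one after another. Do not throw a lid open, grip, lift or shove the box, or disturb the jar, carton and beaker beside it.

Things in the scene. Friction and masses are not known exactly. Their poses are not given: they have to be found in the camera images.
- box: Long blue plastic tablet box, loose on the table, with a weighted base, about 0.6 to 0.95 kg: 196 mm long (its x), 54 mm wide (its y), 36 mm high without the lids. Origin at the centre of its underside, z up. Its top is a row of five white flip lids along its x; the row can point any way on the table.
- row_start (a point): Point on the top plane of the shut lids (40 mm above the box's underside), mid-width, at the hinge end of the row: the hinge of lid0 lies 1 mm from it.
- row_end (a point): The same at the other end of the row, 190 mm from row_start along the box's +x: the free edge of lid4 lies 2 mm short of it when shut.
- lid0 (a joint): Opening angle of lid 0 of 0..4, counted from row_start (rad): 0 shut and flat, larger is more open; starts at 0.4 to 0.75. Its hinge runs across the row, 36 mm above the box's underside, at the lid end nearer row_start; hinge spacing 38 mm. A stiff hinge (0.012 N m) keeps the lid where it is left.
- lid1 (a joint): Opening angle of lid 1 of 0..4, counted from row_start (rad): 0 shut and flat, larger is more open; starts at 0.4 to 0.75. Like lid0.
- lid2 (a joint): Opening angle of lid 2 of 0..4, counted from row_start (rad): 0 shut and flat, larger is more open; starts at 0.4 to 0.75. Like lid0.
- lid3 (a joint): Opening angle of lid 3 of 0..4, counted from row_start (rad): 0 shut and flat, larger is more open; starts at 0.4 to 0.75. Like lid0.
- lid4 (a joint): Opening angle of lid 4 of 0..4, counted from row_start (rad): 0 shut and flat, larger is more open; starts at 0.4 to 0.75. Like lid0.
- lid0_edge (a point): Middle of the upper free edge of lid 0; moves with the lid. A lid is a flat white plate 35 mm along the row, 54 mm across, 4 mm thick. Its free edge, with a grey thumb strip, points to row_end and stands up; the dark hinge pin is at the other end. Sliding from the hinge towards the free edge folds it down; the other way catches its edge and shoves the box or throws the lid open.
- lid1_edge (a point): Middle of the upper free edge of lid 1; moves with the lid.
- lid2_edge (a point): Middle of the upper free edge of lid 2; moves with the lid.
- lid3_edge (a point): Middle of the upper free edge of lid 3; moves with the lid.
- lid4_edge (a point): Middle of the upper free edge of lid 4; moves with the lid.
- jar: Bystander: white lidded pill jar, 42 mm diameter, 62 mm high, loose. Origin at the centre of its underside.
- carton: Bystander: small medicine carton 85 x 42 x 30 mm, loose. Origin at the centre of its underside.
- beaker: Bystander: red plastic beaker, 68 mm diameter at the rim, 75 mm high, loose. Origin at the centre of its underside.
Mind the look-alikes: they are no part of the job. Of the things that look like the box, the largest one is meant.

How it is judged:
By the outcome, as a careful person would: the job done as asked, in the order asked, and still so for the second after the job is handed in, with the robot touching nothing.
It also fails if it takes over 45 s, if anything falls off the work surface, if the arm or the gripper's body presses on something with over 40 N, if the wrist force passes 120 N, or if a joint passes its speed limit or range.

## Working session

There is one attempt and no reset: what is moved stays moved. The work goes in short steps, Python scripts to look and compute and a tool call to move; the robot and the scene stay as the last step left them, time stands still between calls to the robot, and variables do not carry over. Pictures are saved under pics/ and viewed, at most 10 in all, crops included, and the job is handed in when it is done.

Besides the shell and the picture viewer there is one more tool, called after "Request:" by a JSON object that holds its "fn" and its "kwargs". play_rows: Moves the arm, as the interface text tells. Its arguments: {"type":"object","properties":{"deltas":{"type":"array","items":{"type":"array","items":{"type":"number"}}}},"required":["deltas"]}

```bash
mkdir -p pics
cat > h.py <<'E'
import numpy as np, cv2
from station import ctrl
def K(p):
    f=240/np.tan(np.radians(p["vfov"])/2); return f,p["cx"],p["cy"]
def ray(p,xy):
    f,cx,cy=K(p); T=np.array(p["cam_to_world"]); d=T[:3,:3]@np.array([(xy[0]-cx)/f,(xy[1]-cy)/f,1]); return T[:3,3],d
def onz(p,xy,z):
    o,d=ray(p,xy); return o+d*(z-o[2])/d[2]
def tri(ps,xys):
    A=0;b=0
    for p,xy in zip(ps,xys):
        o,d=ray(p,xy); d=d/np.linalg.norm(d); M=np.eye(3)-np.outer(d,d); A=A+M;b=b+M@o
    return np.linalg.solve(A,b)
def proj(p,X):
    f,cx,cy=K(p); T=np.array(p["cam_to_world"]); c=T[:3,:3].T@(np.array(X)-T[:3,3]); return c[:2]/c[2]*f+[cx,cy]
E
python3 - <<'E'
from h import *
np.set_printoptions(precision=4,suppress=True)
for n in("top","side"):
    p=ctrl.get_image(n); cv2.imwrite(f"pics/{n}1.png",p["img"][:,:,::-1])
    print(n,p["vfov"],np.array(p["cam_to_world"]))
    for k in ["box","row_start","row_end"]+[f"lid{i}_edge" for i in range(5)]+["lid0","jar","carton","beaker"]:
        print(k,[(np.round(d["xy"],1).tolist(),round(d["conf"],2)) for d in ctrl.find_in(p,k)][:6])
E
```

```text
top 55.9349196451471 [[-0.0194 -0.9888  0.148   0.472 ]
 [-0.9995  0.0158 -0.0255  0.0422]
 [ 0.0229 -0.1484 -0.9887  0.7672]
 [ 0.      0.      0.      1.    ]]
box [([326.7, 238.9], 0.93), ([447.2, 231.8], 0.8), ([233.3, 336.7], 0.75)]
row_start [([330.1, 240.7], 0.96), ([448.0, 230.9], 0.94), ([309.5, 250.3], 0.73), ([234.7, 336.3], 0.58), ([271.5, 206.0], 0.17)]
row_end [([328.7, 242.8], 0.86), ([445.1, 231.8], 0.78), ([232.2, 335.4], 0.74)]
lid0_edge [([285.2, 261.2], 0.75), ([260.7, 319.1], 0.66), ([432.7, 205.0], 0.56)]
lid1_edge [([302.3, 249.4], 0.76), ([247.9, 327.0], 0.64), ([440.8, 217.9], 0.52), ([366.1, 299.4], 0.24)]
lid2_edge [([326.3, 240.2], 0.87), ([452.0, 230.7], 0.76), ([234.1, 336.5], 0.6)]
lid3_edge [([350.3, 229.9], 0.82), ([461.5, 243.0], 0.77), ([218.1, 342.0], 0.76), ([370.8, 222.6], 0.19)]
lid4_edge [([468.1, 254.1], 0.86), ([368.5, 220.7], 0.62), ([206.8, 349.4], 0.58)]
lid0 [([245.3, 327.0], 0.91), ([263.4, 317.3], 0.88), ([233.8, 333.5], 0.86), ([306.0, 250.5], 0.82), ([471.0, 253.8], 0.72), ([286.5, 261.7], 0.71)]
jar [([272.6, 208.4], 0.74)]
carton [(
[... 413 characters left out ...]
[307.9, 245.1], 0.65), ([310.6, 246.0], 0.64), ([308.0, 183.1], 0.6)]
lid0_edge [([316.5, 261.6], 0.83), ([372.1, 296.8], 0.62), ([290.7, 187.1], 0.5)]
lid1_edge [([313.0, 242.9], 0.79), ([302.0, 182.7], 0.69), ([380.8, 305.8], 0.57), ([303.4, 244.9], 0.38)]
lid2_edge [([304.2, 231.5], 0.63), ([386.3, 318.4], 0.6), ([315.2, 175.5], 0.54)]
lid3_edge [([299.5, 215.8], 0.78), ([398.6, 326.7], 0.7), ([320.1, 260.7], 0.26)]
lid4_edge [([402.4, 341.0], 0.71), ([293.8, 204.9], 0.7), ([237.1, 226.9], 0.34)]
lid0 [([385.5, 316.7], 0.8), ([373.7, 290.9], 0.76), ([396.0, 328.8], 0.72), ([406.2, 346.6], 0.72), ([312.1, 245.2], 0.7), ([379.4, 303.8], 0.69)]
jar []
carton [([362.8, 232.2], 0.6)]
beaker []
```

View pics/top1.png

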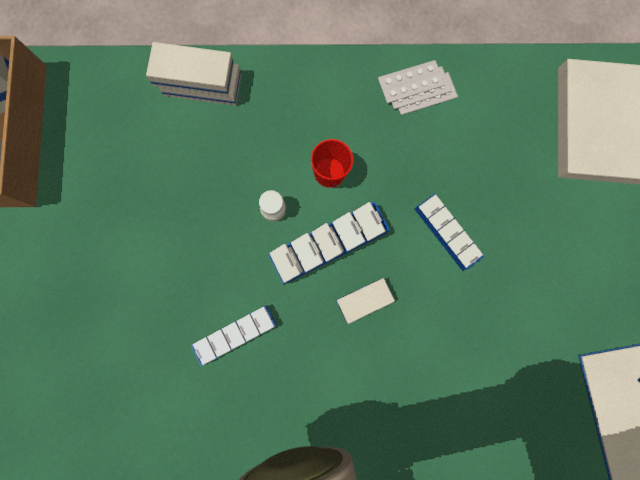

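View pics/side1.png

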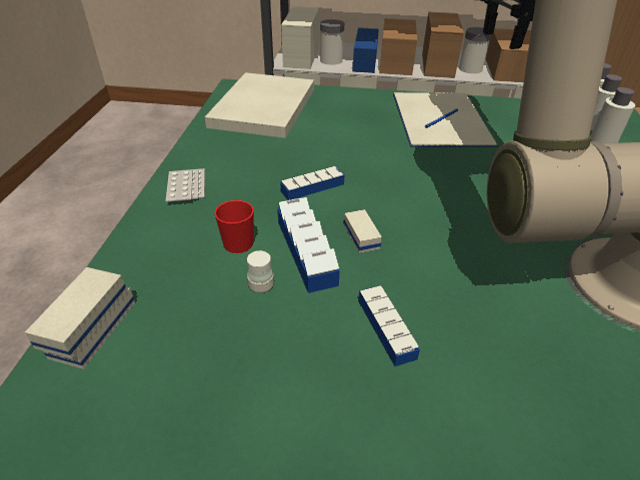

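The target is the largest box, in the middle of both views: top (272–385, 205–282), side (280–338, 200–288). The jar (272,206) and beaker (332,163) are on one side of it and the carton (366,300) on the other. I'll zoom in to read the hinge direction.

Run:
```python
import cv2,numpy as np
a=cv2.imread("pics/top1.png")[195:295,262:397]; b=cv2.imread("pics/side1.png")[190:295,265:350]
a=cv2.resize(a,None,fx=3.4,fy=3.4*1,interpolation=3); b=cv2.resize(b,None,fx=3.4,fy=3.4,interpolation=3)
c=np.zeros((max(a.shape[0],b.shape[0]),a.shape[1]+b.shape[1],3),np.uint8); c[:a.shape[0],:a.shape[1]]=a; c[:b.shape[0],a.shape[1]:]=b
cv2.imwrite("pics/crop1.png",c); print(c.shape)
```

```text
(357, 748, 3)
```

View pics/crop1.png

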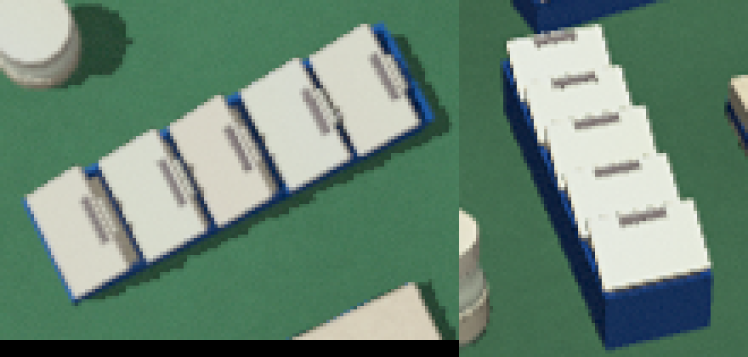

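```bash
cat > fit.py <<'E'
from h import *
from scipy.optimize import least_squares
np.set_printoptions(precision=4,suppress=True)
s=ctrl.get_state(); print({k:np.round(s[k],4) for k in("t","tool_pos","orientation","ft_force")})
T=ctrl.get_image("top"); S=ctrl.get_image("side")
o=[(T,(269.4,252.9),(-98,27,36)),(T,(284.1,283.2),(-98,-27,36)),(T,(388.5,230.9),(98,-27,36)),(T,(374.6,202.4),(98,27,36)),
(S,(307.9,275.9),(-98,27,36)),(S,(339.1,269.4),(-98,-27,36)),(S,(309.4,292.4),(-98,27,0)),(S,(339.1,285.6),(-98,-27,0)),(S,(277.9,207.6),(98,27,36))]
def W(q,b):
    c,s=np.cos(q[2]),np.sin(q[2]); b=np.array(b)/1e3; return np.array([q[0]+c*b[0]-s*b[1],q[1]+s*b[0]+c*b[1],b[2]+q[3]])
def res(q): return np.concatenate([proj(p,W(q,b))-xy for p,xy,b in o])
r=least_squares(res,[.5,.03,-1.1,0]); q=r.x; print("box",q,"res",res(q).reshape(-1,2).round(1).tolist())
for a,b in((0,4),(1,5),(3,8)): print("tri corner",tri([T,S],[o[a][1],o[b][1]]))
print("start",W(q,(-95,0,40)),"end",W(q,(95,0,40)),"yawdeg",np.degrees(q[2]))
for n,z in(("jar",.06),("carton",.03),("beaker",.07)):
    print(n,[onz(T,d["xy"],z) for d in ctrl.find_in(T,n)[:1]])
for i in range(5):
    A=min((d["xy"] for d in ctrl.find_in(T,f"lid{i}_edge")),key=lambda xy:np.hypot(*(proj(T,W(q,(-60+38*i,0,55)))-xy)))
    B=min((d["xy"] for d in ctrl.find_in(S,f"lid{i}_edge")),key=lambda xy:np.hypot(*(proj(S,W(q,(-60+38*i,0,55)))-xy)))
    print(i,tri([T,S],[A,B]))
E
python3 fit.py
```

```text
{'t': np.float64(1.3), 'tool_pos': array([ 0.2192, -0.477 ,  0.2574]), 'orientation': array([-3.1415, -0.    ,  0.4308]), 'ft_force': array([ 0.0607, -0.1031,  0.2068])}
box [ 0.5747 -0.0014 -1.129  -0.0014] res [[-0.7, 0.5], [-0.9, 0.1], [1.8, -0.6], [0.6, -0.8], [0.5, 1.1], [0.8, 0.6], [-1.0, -0.0], [-0.0, -0.3], [0.3, -0.3]]
tri corner [0.558  0.0975 0.0357]
tri corner [0.5092 0.0742 0.0344]
tri corner [ 0.6405 -0.0775  0.0344]
start [0.5341 0.0844 0.0386] end [ 0.6153 -0.0873  0.0386] yawdeg -64.68685307991426
jar [array([0.6279, 0.0899, 0.06  ])]
carton [array([ 0.4801, -0.0584,  0.03  ])]
beaker [array([ 0.7029, -0.0016,  0.07  ])]
0 [ 0.5005  0.0761 -0.0042]
1 [0.5543 0.041  0.0523]
2 [ 0.5901 -0.0317  0.024 ]
3 [ 0.5961 -0.0336  0.0524]
4 [ 0.6063 -0.0574  0.0642]
```

Request:
{"fn": "play_rows", "kwargs": {"deltas": [[1, 21.7, -16.6, 0, 0, 0, 0], [1, 21.7, -16.6, 0, 0, 0, 0], [1, 21.7, -16.6, 0, 0, 0, 0], [1, 21.7, -16.6, 0, 0, 0, 0], [1, 21.7, -16.6, 0, 0, 0, 0], [1, 21.7, -16.6, 0, 0, 0, 0], [1, 21.7, -16.6, 0, 0, 0, 0], [1, 21.7, -16.6, 0, 0, 0, 0]]}}

```text
t: 2.72
tool_pos: [0.3219, -0.2826, 0.2575]
orientation: [3.141, -0.0, 0.431]
ft_force: [0.6, -0.1, 0.6]
gripper_width: 0.42
grip_force: 0.0
```

Request:
{"fn": "play_rows", "kwargs": {"deltas": [[1, 21.7, -16.6, 0, 0, 0, 0], [1, 21.7, -16.6, 0, 0, 0, 0], [1, 21.7, -16.6, 0, 0, 0, 0], [1, 21.7, -16.6, 0, 0, 0, 0], [1, 21.7, -16.6, 0, 0, 0, 0], [1, 21.7, -16.6, 0, 0, 0, 0], [1, 21.7, -16.6, 0, 0, 0, 0], [1, 21.7, -16.6, 0, 0, 0, 0]]}}

```text
t: 3.38
tool_pos: [0.4242, -0.0894, 0.2576]
orientation: [3.141, -0.0, 0.431]
ft_force: [-0.5, -1.5, 1.1]
gripper_width: 0.009
grip_force: 0.0
```

Request:
{"fn": "play_rows", "kwargs": {"deltas": [[1, 21.7, -16.6, 0, 0, 0, 0], [1, 21.7, -16.6, 0, 0, 0, 0], [1, 21.7, -16.6, 0, 0, 0, 0], [1, 21.7, -16.6, 0, 0, 0, 0], [1, 21.7, -16.6, 0, 0, 0, 0], [1, 21.7, -16.6, 0, 0, 0, 0], [1, 21.7, -16.6, 0, 0, 0, 0], [1, 21.7, -16.6, 0, 0, 0, 0]]}}

```text
t: 4.05
tool_pos: [0.5265, 0.1038, 0.2574]
orientation: [3.142, -0.0, 0.431]
ft_force: [-0.1, -0.7, 0.6]
gripper_width: 0.005
grip_force: 0.0
```

Request:
{"fn": "play_rows", "kwargs": {"deltas": [[1, 0, 0, 0, 0, 0, -5.7], [1, 0, 0, 0, 0, 0, -5.7], [1, 0, 0, 0, 0, 0, -5.7], [1, 0, 0, 0, 0, 0, -5.7], [1, 0, 0, 0, 0, 0, -5.7], [1, 0, 0, 0, 0, 0, -5.7], [1, 0, 0, 0, 0, 0, -5.7], [1, 0, 0, 0, 0, 0, -5.7]]}}

```text
t: 4.72
tool_pos: [0.5261, 0.1024, 0.2574]
orientation: [3.142, -0.0, 1.232]
ft_force: [-0.3, 0.2, 0.7]
gripper_width: 0.003
grip_force: 0.0
```

Request:
{"fn": "play_rows", "kwargs": {"deltas": [[1, 0, 0, 0, 0, 0, -5.7], [1, 0, 0, 0, 0, 0, -5.7], [1, 0, 0, 0, 0, 0, -5.7], [1, 0, 0, 0, 0, 0, -5.7], [1, 0, 0, 0, 0, 0, -5.7], [1, 0, 0, 0, 0, 0, -5.7], [1, 0, 0, 0, 0, 0, -5.7], [1, 0, 0, 0, 0, 0, -5]]}}

```text
t: 5.38
tool_pos: [0.5261, 0.1024, 0.2574]
orientation: [-3.142, -0.0, 2.015]
ft_force: [-0.2, -1.0, -0.1]
gripper_width: 0.004
grip_force: 0.0
```

Request:
{"fn": "play_rows", "kwargs": {"deltas": [[1, 0, 0, 20, 0, 0, 0], [1, 0, 0, 20, 0, 0, 0], [1, 0, 0, 20, 0, 0, 0], [1, 0, 0, 20, 0, 0, 0], [1, 0, 0, 20, 0, 0, 0], [1, 0, 0, 20, 0, 0, 0], [1, 0, 0, 20, 0, 0, 0], [1, 0, 0, 10, 0, 0, 0]]}}

```text
t: 6.05
tool_pos: [0.5252, 0.1024, 0.1053]
orientation: [-3.139, -0.001, 2.01]
ft_force: [0.1, 0.8, -0.7]
gripper_width: 0.002
grip_force: 0.0
```

Request:
{"fn": "play_rows", "kwargs": {"deltas": [[1, 0, 0, 10, 0, 0, 0], [1, 0, 0, 10, 0, 0, 0], [1, 0, 0, 10, 0, 0, 0], [1, 0, 0, 5, 0, 0, 0], [1, 0, 0, 5, 0, 0, 0], [1, 0, 0, 4, 0, 0, 0], [1, 0, 0, 0, 0, 0, 0], [1, 0, 0, 0, 0, 0, 0]]}}

```text
t: 6.72
tool_pos: [0.5262, 0.1024, 0.0636]
orientation: [3.141, 0.0, 2.01]
ft_force: [-1.3, -0.6, 0.4]
gripper_width: 0.007
grip_force: 0.0
```

Run:
```python
from h import *
s=ctrl.get_state(); print(np.round(s["tool_pos"],4),np.round(s["ft_force"],2))
T=ctrl.get_image("top"); S=ctrl.get_image("side")
tip=np.array(s["tool_pos"])-[0,0,.019]; print(proj(T,tip),proj(S,tip))
a=cv2.resize(T["img"][180:300,250:400,::-1],None,fx=2.6,fy=2.6,interpolation=3); b=cv2.resize(S["img"][180:300,255:385,::-1],None,fx=2.6,fy=2.6,interpolation=3)
cv2.imwrite("pics/c2.png",np.hstack([a,b]))
```

```text
[0.5262 0.1024 0.0636] [-1.28 -0.56  0.39]
[265.9657013  272.02647687] [327.39576404 276.07143988]
```

View pics/c2.png

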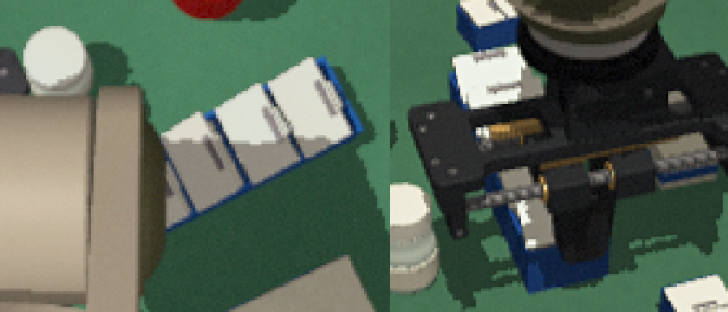

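The tip is at z ≈ 44.6 mm, just off the hinge end and centred on the row. I'm lowering to skimming height and starting the stroke gently.

Request:
{"fn": "play_rows", "kwargs": {"deltas": [[1, 0, 0, 3.3, 0, 0, 0], [1, 0, 0, 0, 0, 0, 0], [1, -5, 0, 0, 0, 0, 0], [1, -5, 0, 0, 0, 0, 0], [1, -4, 0, 0, 0, 0, 0], [1, -4, 0, 0, 0, 0, 0], [1, -4, 0, 0, 0, 0, 0], [1, -4, 0, 0, 0, 0, 0]]}}

```text
t: 7.48
tool_pos: [0.5374, 0.0783, 0.0602]
orientation: [3.141, 0.0, 2.01]
ft_force: [-0.7, 1.2, 0.3]
gripper_width: 0.005
grip_force: 0.3
```

Request:
{"fn": "play_rows", "kwargs": {"deltas": [[1, -3, 0, 0.2, 0, 0, 0], [1, -3, 0, 0.2, 0, 0, 0], [1, -3, 0, 0.2, 0, 0, 0], [1, -3, 0, 0.2, 0, 0, 0], [1, -3, 0, 0.2, 0, 0, 0], [1, -2, 0, 0, 0, 0, 0], [1, -1, 0, 0, 0, 0, 0], [1, 0, 0, 0, 0, 0, 0]]}}

```text
t: 8.15
tool_pos: [0.5449, 0.0624, 0.0591]
orientation: [3.141, 0.0, 2.01]
ft_force: [-0.1, -0.2, 1.0]
gripper_width: 0.002
grip_force: 0.3
```

Run:
```python
from h import *
s=ctrl.get_state(); print(np.round(s["tool_pos"],4),np.round(s["ft_force"],2),np.round(s["ft_torque"],2))
T=ctrl.get_image("top"); S=ctrl.get_image("side")
a=cv2.resize(T["img"][180:300,250:400,::-1],None,fx=2.6,fy=2.6,interpolation=3); b=cv2.resize(S["img"][180:300,255:385,::-1],None,fx=2.6,fy=2.6,interpolation=3)
cv2.imwrite("pics/c3.png",np.hstack([a,b]))
```

```text
[0.5449 0.0624 0.0591] [-0.13 -0.19  1.02] [-0.07 -0.19 -0.01]
```

View pics/c3.png

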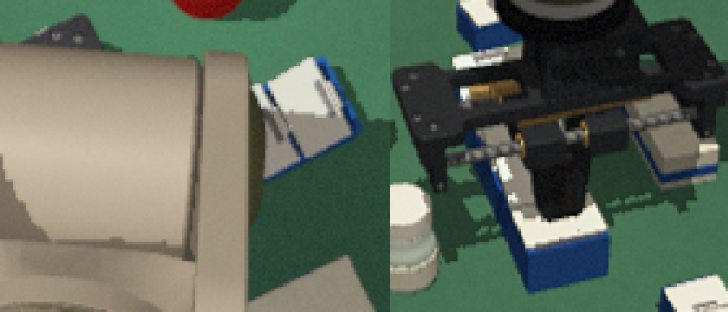

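Request:
{"fn": "play_rows", "kwargs": {"deltas": [[1, -1, 0, 0.2, 0, 0, 0], [1, -2, 0, 0.2, 0, 0, 0], [1, -3, 0, 0, 0, 0, 0], [1, -3, 0, 0, 0, 0, 0], [1, -3, 0, 0, 0, 0, 0], [1, -3, 0, 0, 0, 0, 0], [1, -3, 0, 0, 0, 0, 0], [1, -3, 0, 0, 0, 0, 0]]}}

```text
t: 8.92
tool_pos: [0.5538, 0.0439, 0.0591]
orientation: [3.141, -0.001, 2.01]
ft_force: [-1.8, 4.1, 5.0]
gripper_width: 0.008
grip_force: 2.7
```

Request:
{"fn": "play_rows", "kwargs": {"deltas": [[1, -2, 0, -0.2, 0, 0, 0], [1, -2, 0, -0.1, 0, 0, 0], [1, -3, 0, 0, 0, 0, 0], [1, -3, 0, 0, 0, 0, 0], [1, -3, 0, 0, 0, 0, 0], [1, -3, 0, 0, 0, 0, 0], [1, -3, 0, 0, 0, 0, 0], [1, -2, 0, 0, 0, 0, 0]]}}

```text
t: 9.58
tool_pos: [0.5627, 0.0245, 0.0591]
orientation: [-3.142, -0.0, 2.01]
ft_force: [-3.2, 6.8, 7.0]
gripper_width: 0.009
grip_force: 4.3
```

Run:
```python
from h import *
s=ctrl.get_state(); print(np.round(s["tool_pos"],4),np.round(s["ft_force"],2))
a=cv2.imread("pics/top1.png")[:,:,::-1]; T=ctrl.get_image("top"); S=ctrl.get_image("side")
b0=cv2.imread("pics/side1.png")[:,:,::-1]
cr=lambda I,y,x:cv2.resize(np.ascontiguousarray(I[y:y+60,x:x+75,::-1]),None,fx=5,fy=5,interpolation=3)
cv2.imwrite("pics/c4.png",np.vstack([np.hstack([cr(a,195,330),cr(T["img"],195,330)]),np.hstack([cr(b0,240,280),cr(S["img"],240,280)])]))
```

```text
[0.5627 0.0245 0.0591] [-3.15  6.79  6.96]
```

View pics/c4.png

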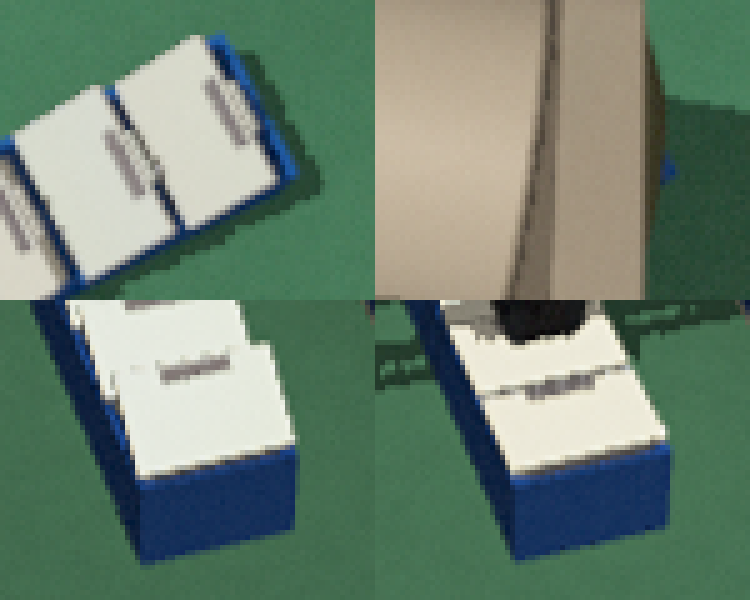

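Request:
{"fn": "play_rows", "kwargs": {"deltas": [[1, 0, 0, -0.3, 0, 0, 0], [1, -1, 0, -0.2, 0, 0, 0], [1, -2, 0, 0, 0, 0, 0], [1, -2, 0, 0, 0, 0, 0], [1, -2, 0, 0, 0, 0, 0], [1, -2, 0, 0, 0, 0, 0], [1, -2, 0, 0, 0, 0, 0], [1, -2, 0, 0, 0, 0, 0]]}}

```text
t: 10.35
tool_pos: [0.5684, 0.0124, 0.0595]
orientation: [3.142, 0.0, 2.01]
ft_force: [-1.0, 0.1, 0.8]
gripper_width: 0.001
grip_force: 0.3
```

Request:
{"fn": "play_rows", "kwargs": {"deltas": [[1, -3, 0, 0, 0, 0, 0], [1, -3, 0, 0, 0, 0, 0], [1, -3, 0, 0, 0, 0, 0], [1, -3, 0, 0, 0, 0, 0], [1, -3, 0, 0, 0, 0, 0], [1, -3, 0, 0, 0, 0, 0], [1, -3, 0, 0, 0, 0, 0], [1, -3, 0, 0, 0, 0, 0]]}}

```text
t: 11.02
tool_pos: [0.5785, -0.0092, 0.0595]
orientation: [-3.142, 0.0, 2.01]
ft_force: [-0.6, 0.0, -0.0]
gripper_width: 0.003
grip_force: 0.1
```

Request:
{"fn": "play_rows", "kwargs": {"deltas": [[1, -2, 0, 0.2, 0, 0, 0], [1, -2, 0, 0.1, 0, 0, 0], [1, -2, 0, 0, 0, 0, 0], [1, -2, 0, 0, 0, 0, 0], [1, -2, 0, 0, 0, 0, 0], [1, -2, 0, 0, 0, 0, 0], [1, -2, 0, 0, 0, 0, 0], [1, -2, 0, 0, 0, 0, 0]]}}

```text
t: 11.68
tool_pos: [0.5853, -0.0236, 0.0592]
orientation: [3.142, 0.0, 2.01]
ft_force: [-0.5, 0.9, 1.3]
gripper_width: 0.002
grip_force: 0.5
```

Run:
```python
from h import *
s=ctrl.get_state(); print(np.round(s["tool_pos"],4),np.round(s["ft_force"],2))
S=ctrl.get_image("side")
b0=cv2.imread("pics/side1.png")[:,:,::-1]
cr=lambda I,y,x:cv2.resize(np.ascontiguousarray(I[y:y+100,x:x+75,::-1]),None,fx=5,fy=5,interpolation=3)
cv2.imwrite("pics/c5.png",np.hstack([cr(b0,195,272),cr(S["img"],195,272)]))
```

```text
[ 0.5853 -0.0236  0.0592] [-0.48  0.85  1.26]
```

View pics/c5.png

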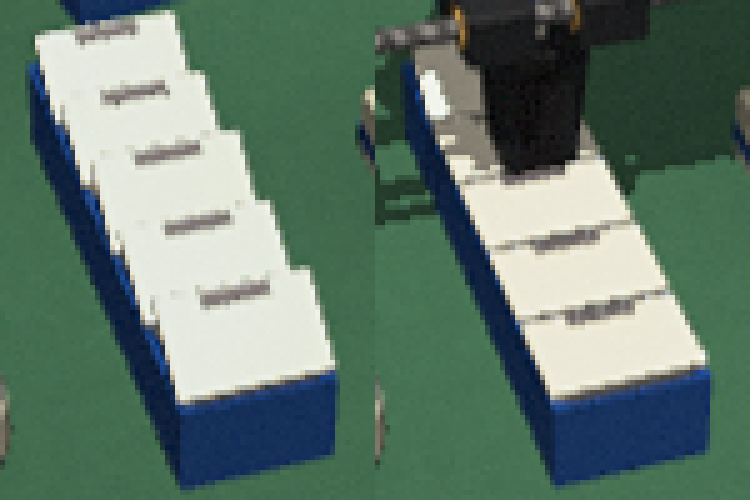

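Lids 0–2 are shut and the box has not moved noticeably. I'm continuing the same stroke.

Request:
{"fn": "play_rows", "kwargs": {"deltas": [[1, -3, 0, -0.1, 0, 0, 0], [1, -3, 0, 0, 0, 0, 0], [1, -3, 0, 0, 0, 0, 0], [1, -3, 0, 0, 0, 0, 0], [1, -3, 0, 0, 0, 0, 0], [1, -3, 0, 0, 0, 0, 0], [1, -3, 0, 0, 0, 0, 0], [1, -2, 0, 0, 0, 0, 0]]}}

```text
t: 12.4
tool_pos: [0.5951, -0.0445, 0.0593]
orientation: [-3.142, -0.0, 2.01]
ft_force: [-1.2, 3.2, 1.0]
gripper_width: 0.003
grip_force: 1.1
```

Request:
{"fn": "play_rows", "kwargs": {"deltas": [[1, -2, 0, 0, 0, 0, 0], [1, -3, 0, 0, 0, 0, 0], [1, -3, 0, 0, 0, 0, 0], [1, -3, 0, 0, 0, 0, 0], [1, -3, 0, 0, 0, 0, 0], [1, -3, 0, 0, 0, 0, 0], [1, -3, 0, 0, 0, 0, 0], [1, -3, 0, 0, 0, 0, 0]]}}

```text
t: 13.07
tool_pos: [0.6049, -0.0654, 0.0593]
orientation: [-3.142, 0.0, 2.01]
ft_force: [-0.6, 0.5, 1.1]
gripper_width: 0.004
grip_force: 0.2
```

Request:
{"fn": "play_rows", "kwargs": {"deltas": [[1, -3, 0, 0, 0, 0, 0], [1, -3, 0, 0, 0, 0, 0], [1, -3, 0, 0, 0, 0, 0], [1, -3, 0, 0.1, 0, 0, 0], [1, -3, 0, 0.1, 0, 0, 0], [1, -2, 0, 0, 0, 0, 0], [1, -2, 0, 0, 0, 0, 0], [1, 0, 0, 0, 0, 0, 0]]}}

```text
t: 13.73
tool_pos: [0.6131, -0.0826, 0.0592]
orientation: [3.141, 0.0, 2.01]
ft_force: [0.0, -0.5, -0.3]
gripper_width: 0.007
grip_force: 0.4
```

Request:
{"fn": "play_rows", "kwargs": {"deltas": [[1, -1, 0, 0.1, 0, 0, 0], [1, -1, 0, 0.1, 0, 0, 0], [1, -1, 0, 0, 0, 0, 0], [1, -1, 0, 0, 0, 0, 0], [1, 0, 0, 0, 0, 0, 0], [1, 0, 0, 0, 0, 0, 0], [1, 0, 0, 0, 0, 0, 0], [1, 0, 0, 0, 0, 0, 0]]}}

```text
t: 14.4
tool_pos: [0.6147, -0.0858, 0.0591]
orientation: [3.141, 0.0, 2.01]
ft_force: [-0.3, 1.7, 4.1]
gripper_width: 0.004
grip_force: 1.9
```

Run:
```python
from h import *
s=ctrl.get_state(); print(np.round(s["tool_pos"],4),np.round(s["ft_force"],2))
S=ctrl.get_image("side")
cv2.imwrite("pics/c6.png",cv2.resize(np.ascontiguousarray(S["img"][190:300,262:362,::-1]),None,fx=5,fy=5,interpolation=3))
```

```text
[ 0.6147 -0.0858  0.0591] [-0.31  1.69  4.15]
```

View pics/c6.png

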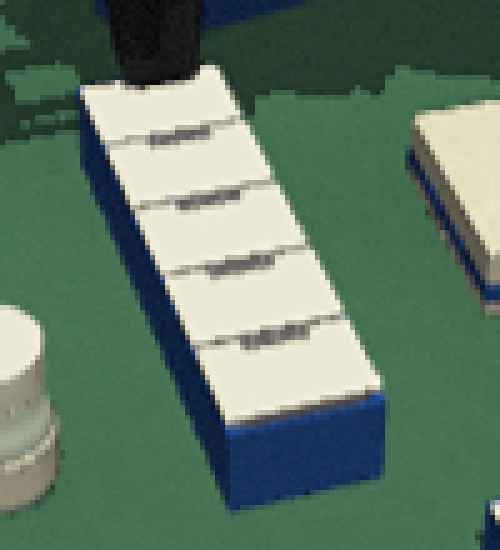

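All five lids lie flat, and the tip presses lid4 with about 4 N. I'm lifting away now.

Request:
{"fn": "play_rows", "kwargs": {"deltas": [[1, 0, 0, -2, 0, 0, 0], [1, 0, 0, -5, 0, 0, 0], [1, 0, 0, -15, 0, 0, 0], [1, 0, 0, -25, 0, 0, 0], [1, 0, 0, -25, 0, 0, 0], [1, 0, 0, -25, 0, 0, 0], [1, 0, 0, -20, 0, 0, 0], [1, 0, 0, 0, 0, 0, 0]]}}

```text
t: 15.12
tool_pos: [0.6159, -0.0863, 0.1804]
orientation: [3.136, 0.005, 2.01]
ft_force: [1.1, -0.1, 0.9]
gripper_width: 0.008
grip_force: 0.0
```

Request:
{"fn": "play_rows", "kwargs": {"deltas": [[1, -25, 0, 0, 0, 0, 0], [1, -25, 0, 0, 0, 0, 0], [1, -25, 0, 0, 0, 0, 0], [1, -25, 0, 0, 0, 0, 0], [1, -25, 0, 0, 0, 0, 0], [1, -25, 0, 0, 0, 0, 0], [1, -25, 0, 0, 0, 0, 0], [1, 0, 0, 0, 0, 0, 0]]}}

```text
t: 15.78
tool_pos: [0.689, -0.2482, 0.1734]
orientation: [-3.14, -0.001, 2.007]
ft_force: [0.8, -0.1, -0.4]
gripper_width: 0.005
grip_force: 0.0
```

Run:
```python
from h import *
T=ctrl.get_image("top"); S=ctrl.get_image("side")
cr=lambda I,y,x:cv2.resize(np.ascontiguousarray(I[y:y+110,x:x+125,::-1]),None,fx=3.2,fy=3.2,interpolation=3)
cv2.imwrite("pics/c7.png",np.hstack([cr(T["img"],190,265),cr(S["img"],190,255)]))
```

```text
(no output)
```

View pics/c7.png

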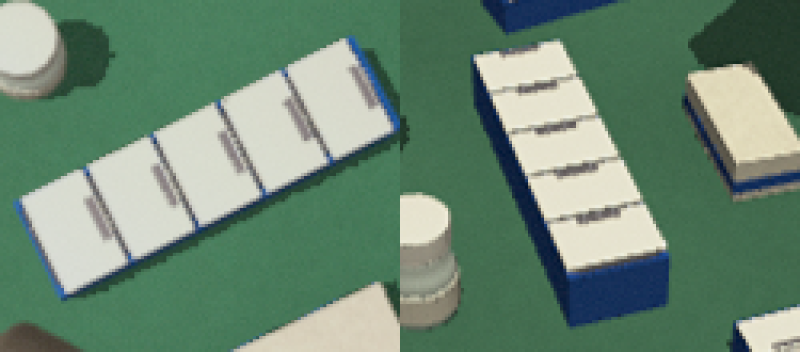

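Both views show all five lids shut. The box, jar and carton are where they were.

```bash
python3 -c "
from station import ctrl; print(ctrl.job_done())"
```

```text
the job is handed in; nothing more can be done
None
```

All five lids are shut, folded one after another in a single stroke from hinge end to free edge with several brief stops but no lift; the box stayed in place, and the job was handed in at about 16 s.

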